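# Turn the divider of the fastener sample binder and point out the hex nut

## Robot

A 7-joint arm with a two-finger parallel gripper is mounted at the origin on the work surface. World frame = base frame: x ahead of the robot, y to its left, z up, the work surface at z = 0. Lengths are in m, angles in rad, forces in N, time in s.
With the tool pointing down it reaches from about 0.4 to 0.85 m from the base axis. Payload 10.4 kg.
Tool frame: the origin (TCP) lies between the finger pads; the fingertips stand 22 mm ahead of it and the grasp point (between the pads) lies 3 mm ahead of it (r.nose_length is the distance from the TCP to the fingertips, in m); z points along the fingers, y is the line along which they close (so a half turn about z gives the same grasp; the last joint's range is limited). The gripper opens to 87 mm and grips with 3 to 60 N. Pads are 19 mm wide; open, the fingers measure 117 mm over their backs; the gripper's body (75 mm by 190 mm) begins 51 mm behind the grasp point.
Start: joints at [-1.302, 0.332, -0.065, 1.46, 0.022, 1.35, -0.088], TCP at [0.18, 0.599, 0.245] pointing down, gripper open.
Joint ranges: [-2.6, 2.6], [-0.5, 2.12], [-1.47, 1.34], [0.16, 2.42], [-1.27, 4.41], [0.06, 2.06], [-2.6, 2.6]. Speed limits (rad/s): [2.22, 2.22, 2.79, 2.79, 3.14, 3.14, 3.14].

## Interface

Orientations are given as a unit quaternion [x, y, z, w].
In Python, from bench import readout, cams, r gives the robot as it stands. The module is installed in compiled form; this text tells all that it offers.
- The arm moves only by the tool step_arm, never from a script. Its argument "deltas" is a list that holds one entry, the list of rows, each a list of 7 numbers: the turn, a rotation vector about the tool's x, y, z in rad, then the shift along the tool's x, y, z in m, then the opening in per cent of the stroke, from 0 (shut) to 100 (fully open). A call has 1 to 20 rows; each row is the pose to reach, as a shift and turn from the pose commanded when the call began, along the tool's axes at that moment; what a row does not reach only later rows make up. A row lasts 1/8 s, in which the tool goes at most 62.5 mm and 10.7 degrees, less where a joint would pass 70% of its speed; a pose out of reach is approached as far as the arm can. A call with a gripper value outside its range is refused whole. The fingers move at their own pace and stop on an object; "squeeze" is the grip in N (left out, the last holds). Time passes only in rows, so rows that repeat a pose let the fingers close. It gives the time, the measured TCP pose, the force, the opening and the grip force at its end, in the units of the state.
- readout.read_state(): the state, without advancing time (a new reading comes with each control period).
- cams.camera(name): name is "scene" or "top" or "wrist"; returns a dict with "img" (480x640x3 uint8, red, green, blue), "fx", "fy", "cx", "cy" (pixels), "origin" and "rotation" of the camera in the world; the wrist camera has in their place "T_tool_cam" (4x4, takes a point from camera to tool coordinates, whose origin is the TCP and whose axes are the flange's). Camera axes: x right, y up, looking along -z (the intrinsics and any distortion apply to the point x, -y, -z); pixel columns grow to the right and rows downward; lengths in m; the calibration is good to about 2 mm. A picture is of the moment at which its call begins: read the wrist's pose just before it. There is no depth.
- r.close_job(): hands the job in; it is judged then, once.
The state is a dict: "time": time; "joint_positions": joint angles; "joint_vel": joint speeds; "joint_torque": joint torques, N m; "ee_pos": TCP position; "eef_rot": TCP orientation; "ft_force": force on the tool from outside, world axes, zero at the start; "torque": the same for the moment, N m; "width": finger opening in m; "grip_force": force on a finger pad.
Only numpy, scipy, OpenCV 4.12 (cv2) and the standard library are available. Lean on these libraries where they do the work, as an engineer would, in place of code of your own. Each camera call takes 0.05 s, during which the arm holds its last target. There are 200 camera calls.

## Task

Show the customer the hex nut in the sample binder that lies open on the parts counter: with your fingertips, turn the white tabbed divider leaf on the right-hand side over the rings, so that it lies flat on the left-hand side. Then put a fingertip on top of the hex nut in the tray underneath, touching none of the other three samples, and finish while still holding the fingertip lightly on the nut. Nothing is to be pinched or picked up, and everything else on the counter stays where it stands.

Things in the scene. Friction and masses are not known exactly. Their poses are not given: they have to be found in the camera images.
- binder: Open ring binder lying on the counter, fixed. Origin: on the counter, at the middle of the spine. x runs along the spine (away from the robot at yaw 0), y to its left-hand side, z up. Black cover 240 mm along x, 3 mm thick, reaching 215 mm to either side. On its left lies a stack already turned, top 34 mm above the counter. A lower fixed tab: x -95 to -45 mm, y -188 to -202 mm, 13 mm high.
- rings (a point): Centre of the middle one of three round steel rings (30 mm radius, 4 mm wire, at the binder's x = -70, 0 and 70 mm), 36 mm above the counter on the binder's y = 0; ring tops 68 mm above the counter. The line through the ring centres, along the binder's x axis, is the hinge line of the divider.
- tray (a point): Middle of the inner floor of the black open tray that holds the samples, under the divider on the right-hand side, 16 mm above the counter; binder's x 0, y -113 mm. The tray is 210 mm (x) by 150 mm (y) outside, walls 5 mm, rim 34 mm above the counter; low ribs divide it into four cells, centres at +-45 mm in x and +-34 mm in y from this point.
- divider (a joint): Angle of the white divider leaf about the hinge line: 0 = flat on the right-hand side (the start), 1.57 = upright, 3.14 = flat on the left-hand side. 0.11 to 0.16 kg, stiff to bend, turns easily on the rings (1 to 2 N at the tab): let go before upright it falls back to the right, once past upright it falls on to the left by itself, within about 1 s; within about 0.3 rad of upright friction may hold it.
- tab_edge (a point): Middle of the outer lower edge of the divider's tab; moves with the leaf. 206 mm from the hinge line, at the binder's x = 30 mm; at the start at y = -206 mm, 34.5 mm above the counter. Under the tab is free space down to the cover, 3 mm above the counter; the tray's wall stands 18 mm inward of this edge.
- divider_front: Upper sheet (at the start) of the rigid divider leaf, white plastic with a paper chart. The leaf is two bonded 1.5 mm sheets, 3 mm in all, 210 mm along the spine, from 22 to 192 mm from the hinge line; its tab (60 mm long, binder's x 0 to 60 mm) sticks out 14 mm farther. Origin: middle of the hinge line; at the start its axes are the binder's.
- divider_back: Lower sheet (at the start) of the same leaf, same outline and origin.
- hex_nut: The thing to point at: steel hexagonal nut, 30 mm across flats, 16 mm high, lying flat, dark hole in the middle. Fixed in one of the four cells of the tray (which one varies), hidden under the divider at the start. Origin: centre of its underside, 16 mm above the counter; its top, 32 mm above the counter, is rigid.
- wing_nut: Steel wing nut in another cell, 48 mm over the wings (along the binder's x), 18 mm high. Origin: centre of its underside. Not to be touched.
- flat_washer: Steel washer in another cell, 40 mm across, 3 mm thick, lying flat. Origin: centre of its underside. Not to be touched.
- hex_bolt: Steel hexagon-head bolt in another cell, lying along the binder's x, 50 mm long, 16 mm high at its head. Origin: under its middle. Not to be touched.
- carton: Bystander: loose blue and orange carton 42 x 42 mm, 75 mm tall, standing right of the binder, on the robot's side of the tab. Origin: centre of its underside.
- big_bolt: Bystander: loose dark steel bolt standing on its head (36 mm), 75 mm tall, right of the binder, beyond the tab. Origin: centre of its underside.
- tape_measure: Bystander: loose black tape measure 66 x 68 x 36 mm beyond the far end of the binder. Origin: centre of its underside.
- mug: Bystander: loose white mug, 80 mm across, 92 mm tall, left of the binder. Origin: centre of its underside.
- jar: Bystander: loose jar, 64 mm across, 100 mm tall, far left. Origin: centre of its underside.
- spanner: Bystander: loose spanner, 190 mm long, lying flat left of the binder. Origin: under its middle.
- loose_bin: Bystander: loose yellow hopper bin 140 x 105 x 75 mm, at the right. Origin: centre of its underside.

How it is judged:
By the outcome, as a careful person would: the job done as asked, in the order asked, and still so for the second after the job is handed in, while the arm keeps its last pose, push and grip.
It also fails if it takes over 48 s, if anything falls off the work surface, if the arm or the gripper's body presses on something with over 40 N, if the wrist force passes 120 N, or if a joint passes its speed limit or range.

## Working session

There is one attempt and no reset: what is moved stays moved. The work goes in short steps, Python scripts to look and compute and a tool call to move; the robot and the scene stay as the last step left them, time stands still between calls to the robot, and variables do not carry over. Pictures are saved under pics/ and viewed, at most 11 in all, crops included, and the job is handed in when it is done.

Besides the shell and the picture viewer there is one more tool, called as name(argument=value, ...), one argument or row to a line, values as JSON. step_arm: Moves the arm, as the interface text tells. Its arguments: {"type":"object","properties":{"deltas":{"type":"array"},"squeeze":{"type":"number"}},"required":["deltas"]}

```bash
mkdir -p pics
python3 - <<'E'
from bench import readout,cams,r
import cv2,numpy as np
s=readout.read_state();print({k:np.round(v,3) for k,v in s.items()},r.nose_length)
for n in("scene","top"):
    c=cams.camera(n);cv2.imwrite(f"pics/{n}0.png",c["img"][:,:,::-1]);print({k:(np.round(v,4).tolist()) for k,v in c.items() if k!="img"})
c=cams.camera("wrist");print({k:(np.round(v,4).tolist()) for k,v in c.items() if k!="img"})
E
```

```text
{'time': np.float64(0.0), 'joint_positions': array([-1.302,  0.333, -0.065,  1.461,  0.022,  1.35 , -0.089]), 'joint_vel': array([-0.   ,  0.001, -0.   ,  0.001, -0.   , -0.002,  0.   ]), 'joint_torque': array([-0.0000e+00, -6.2323e+01,  2.5000e-02, -3.8992e+01, -6.1000e-02,
        3.9000e-02,  0.0000e+00]), 'ee_pos': array([0.18 , 0.598, 0.244]), 'eef_rot': array([ 0.145,  0.989, -0.001, -0.   ]), 'ft_force': array([ 0.439,  0.645, -0.311]), 'torque': array([ 0.024,  0.003, -0.024]), 'grip_force': np.float64(0.0), 'width': np.float64(0.087)} 0.022
{'fx': 490.304, 'fy': 490.304, 'cx': 327.1223, 'cy': 231.7267, 'origin': [1.1964, 0.2036, 1.0643], 'rotation': [0.1751, 0.2417, 0.7845, 0.5435]}
{'fx': 456.3046, 'fy': 456.3046, 'cx': 319.0673, 'cy': 245.5884, 'origin': [0.3464, 0.0064, 1.146], 'rotation': [0.06, -0.0665, -0.6974, 0.7111]}
{'fx': 345.646, 'fy': 345.646, 'cx': 322.4725, 'cy': 239.5868, 'T_tool_cam': [[-0.0001, 0.9531, 0.3028, 0.0829], [1.0, 0.0004, -0.0011, 0.001], [-0.0012, 0.3028, -0.953, -0.1404], [0.0, 0.0, 0.0, 1.0]]}
```

View pics/top0.png

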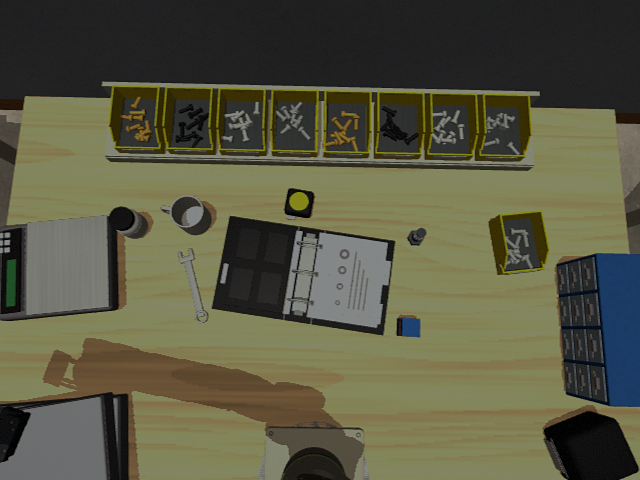

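View pics/scene0.png

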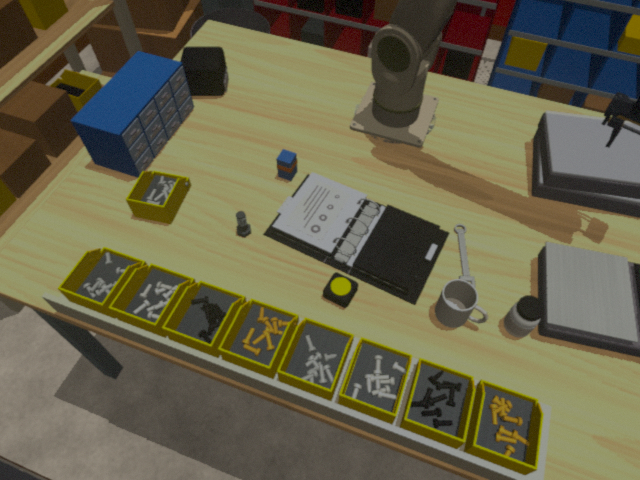

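```bash
cat > h.py <<'E'
import numpy as np,cv2
from scipy.spatial.transform import Rotation as R
from bench import readout,cams,r
def ray(c,px,z):
    Rm,o=R.from_quat(c["rotation"]).as_matrix(),np.array(c["origin"])
    px=np.atleast_2d(px).astype(float)
    d=np.c_[(px[:,0]-c["cx"])/c["fx"],-(px[:,1]-c["cy"])/c["fy"],-np.ones(len(px))]@Rm.T
    return o+d*((z-o[2])/d[:,2])[:,None]
def proj(c,P):
    q=(np.atleast_2d(P)-np.array(c["origin"]))@R.from_quat(c["rotation"]).as_matrix()
    return np.c_[c["cx"]+c["fx"]*q[:,0]/-q[:,2],c["cy"]-c["fy"]*q[:,1]/-q[:,2]]
def wcam():
    s=readout.read_state();c=cams.camera("wrist");T=np.array(c["T_tool_cam"])
    Rt=R.from_quat(s["eef_rot"]).as_matrix()
    c["origin"]=Rt@T[:3,3]+s["ee_pos"];c["rotation"]=R.from_matrix(Rt@T[:3,:3]).as_quat();return c
E
python3 - <<'E'
from h import *
S={}
for n,box in(("top",(200,420,190,350)),("scene",(240,470,150,310))):
    c=cams.camera(n);i=c["img"];print(n,proj(c,[[0,0,0],[.18,.6,.245]]).round())
    x0,x1,y0,y1=box;cr=i[y0:y1,x0:x1];hs=cv2.cvtColor(cr,cv2.COLOR_RGB2HSV)
    m=((hs[...,1]<45)&(hs[...,2]>125)).astype(np.uint8)
    m=cv2.morphologyEx(m,cv2.MORPH_CLOSE,np.ones((5,5)));m=cv2.morphologyEx(m,cv2.MORPH_OPEN,np.ones((5,5)))
    k=max(cv2.findContours(m,0,2)[0],key=cv2.contourArea).reshape(-1,2)+[x0,y0]
    P=ray(c,k,.0375)[:,:2].astype(np.float32);print(cv2.minAreaRect(P),cv2.contourArea(P))
    b=cv2.resize(cr,None,fx=3,fy=3,interpolation=2)[:,:,::-1].copy();cv2.polylines(b,[(k-[x0,y0])*3],1,(0,0,255),1);S[n]=b
h=max(v.shape[0] for v in S.values())
cv2.imwrite("pics/t1.png",S["top"]);cv2.imwrite("pics/s1.png",S["scene"])
E
```

```text
top [[314. 479.]
 [ -6. 413.]]
((0.46925437450408936, -0.05083329975605011), (0.2387809008359909, 0.20853736996650696), 82.29180908203125) 0.04462665699645433
scene [[394. 114.]
 [634. 147.]]
((0.46273863315582275, -0.07929322123527527), (0.1865290105342865, 0.21217218041419983), 81.51568603515625) 0.035467014059631555
```

View pics/t1.png

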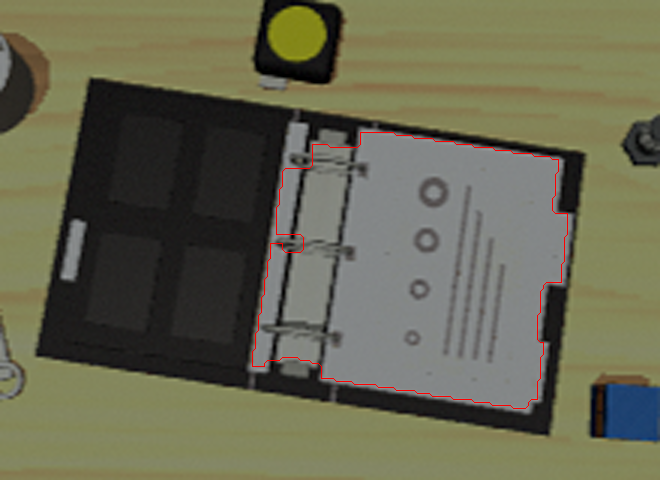

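The top crop shows the leaf's corners at about (360,130), (560,157), (530,408) and (322,380), with the tab at x≈567, y 213–283. The carton is at (625,410) and the bolt at (645,140). The scene view shows the same layout, and its leaf rectangle has the right size.

Run:
```python
from h import *
c=cams.camera("top")
px=np.array([[360,130],[560,157],[530,408],[322,380],[568,213],[560,283]])/3+[200,190]
W=ray(c,px,.0375)[:,:2]
M=np.array([[.105,-.022],[.105,-.192],[-.105,-.192],[-.105,-.022],[.06,-.206],[0,-.206]])
a,b=M-M.mean(0),W-W.mean(0)
yaw=np.arctan2((a[:,0]*b[:,1]-a[:,1]*b[:,0]).sum(),(a*b).sum())
Rz=np.array([[np.cos(yaw),-np.sin(yaw)],[np.sin(yaw),np.cos(yaw)]]);O=W.mean(0)-Rz@M.mean(0)
print("top",yaw,O,((W-O)@Rz-M).round(4).tolist())
def report(n,mfun,box,z,O,Rz):
    x0,x1,y0,y1=box;c=cams.camera(n);hs=cv2.cvtColor(c["img"],cv2.COLOR_RGB2HSV)
    m=np.zeros(hs.shape[:2],np.uint8);m[y0:y1,x0:x1]=mfun(hs[y0:y1,x0:x1])
    k=max(cv2.findContours(m,0,2)[0],key=cv2.contourArea).reshape(-1,2)
    P=(ray(c,k,z)[:,:2]-O)@Rz;print(n,z,P.min(0).round(3),P.max(0).round(3))
blue=lambda h:(h[...,0]>100)&(h[...,0]<125)&(h[...,1]>100)
dark=lambda h:(h[...,2]<90)
report("top",blue,(390,430,305,345),.075,O,Rz)
report("top",dark,(400,430,220,250),.0,O,Rz)
report("top",dark,(400,430,220,250),.075,O,Rz)
report("scene",dark,(228,258,205,242),.0,O,Rz)
```

```text
top -0.12190817472793188 [0.47897297 0.03396089] [[-0.002, -0.0034], [-0.0011, 0.0001], [0.0028, 0.0006], [0.0014, -0.0018], [-0.0016, 0.0022], [0.0005, 0.0022]]
top 0.075 [-0.116 -0.286] [-0.073 -0.241]
top 0.0 [ 0.116 -0.292] [ 0.162 -0.247]
top 0.075 [ 0.1   -0.276] [ 0.143 -0.234]
scene 0.0 [ 0.079 -0.316] [ 0.147 -0.249]
```

View pics/s1.png

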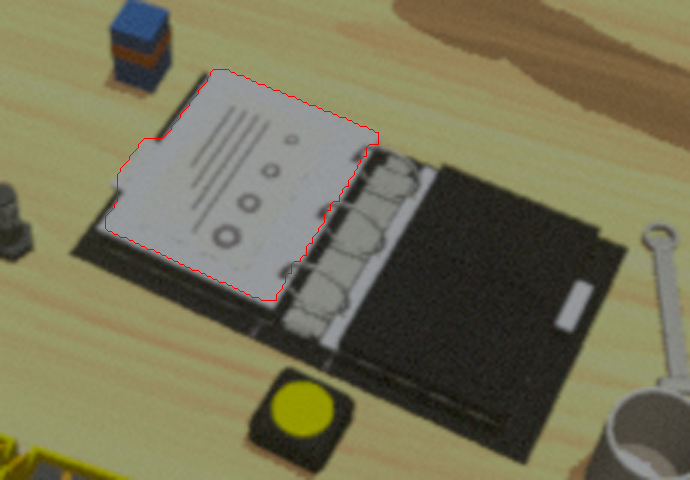

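The second crop shows the tab on the outer edge near (120,190), with the carton at (140,40). The bolt stands at (8,245), with its top at about (3,190).

```bash
cat >> h.py <<'E'
YAW=-.13;O=np.array([.479,.034])
Bz=R.from_euler('z',YAW)
def pose(K,tilt,psi,off=(.0095,.015)):
    "TCP pose with the fingertip corner (offset off along tool x,y) at binder point K"
    p,t=np.radians(psi),np.radians(tilt);h=np.array([-np.sin(p),np.cos(p),0]);u=np.array([0,0,1.])
    x,z=np.cos(t)*h+np.sin(t)*u,np.sin(t)*h-np.cos(t)*u
    Rm=Bz.as_matrix()@np.c_[x,np.cross(z,x),z]
    k=Bz.apply(K)+[*O,0];return k-Rm@np.array([off[0],off[1],.022]),Rm
def rows(L,grip=0):
    s=readout.read_state();R0=R.from_quat(s["eef_rot"]).as_matrix()
    print("t",s["time"],"F",s["ft_force"].round(1))
    for p,Rm in L:
        print(np.r_[R.from_matrix(R0.T@Rm).as_rotvec(),R0.T@(p-s["ee_pos"])].round(3).tolist()+[grip],"world",p.round(3))
E
python3 - <<'E'
from h import *
c=cams.camera("scene");print("head base",(Bz.inv().apply(ray(c,[[243,232]],.005)-[*O,0])).round(3),"top",(Bz.inv().apply(ray(c,[[241.5,213]],.075)-[*O,0])).round(3))
c=cams.camera("top");x0,y0=395,215
i=c["img"][y0:y0+130,x0:x0+60];b=cv2.resize(i,None,fx=4,fy=4,interpolation=2)
cv2.imwrite("pics/b.png",b[:,:,::-1])
print(proj(c,Bz.apply([[.125,-.262,0],[.125,-.262,.075]])+[*O,0]))
rows([pose([.03,.15,.22],5,10),pose([.033,-.216,.13],25,30),pose([.033,-.210,.05],25,30)])
E
```

```text
head base [[ 0.139 -0.264  0.005]] top [[ 0.129 -0.265  0.075]]
[[412.71585373 241.70282228]
 [419.36593253 235.87714662]]
t 0.6 F [ 0.3 -0.1  0.1]
[-0.054, 0.076, 1.234, -0.444, -0.317, 0.003, 0] world [0.514 0.167 0.241]
[-0.193, 0.407, 0.871, -0.516, -0.686, 0.099, 0] world [ 0.477 -0.207  0.146]
[-0.193, 0.407, 0.871, -0.515, -0.68, 0.179, 0] world [ 0.478 -0.201  0.066]
```

View pics/b.png

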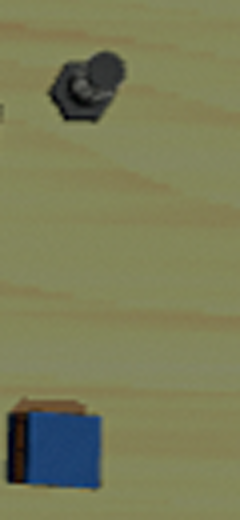

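The bolt top is at crop (107,70), which puts it at binder (0.131,-0.266). The carton's blue top is at (65,450). There is room to come down between them with the gripper rolled 30°.

step_arm(
  deltas=[
    [[-0.054,0.076,1.234,-0.444,-0.317,0.003,0],[-0.054,0.076,1.234,-0.444,-0.317,0.003,0],[-0.054,0.076,1.234,-0.444,-0.317,0.003,0],[-0.054,0.076,1.234,-0.444,-0.317,0.003,0],[-0.054,0.076,1.234,-0.444,-0.317,0.003,0],[-0.054,0.076,1.234,-0.444,-0.317,0.003,0],[-0.054,0.076,1.234,-0.444,-0.317,0.003,0],[-0.054,0.076,1.234,-0.444,-0.317,0.003,0],[-0.054,0.076,1.234,-0.444,-0.317,0.003,0],[-0.054,0.076,1.234,-0.444,-0.317,0.003,0],[-0.193,0.407,0.871,-0.516,-0.686,0.05,0],[-0.193,0.407,0.871,-0.516,-0.686,0.05,0],[-0.193,0.407,0.871,-0.516,-0.686,0.05,0],[-0.193,0.407,0.871,-0.516,-0.686,0.05,0],[-0.193,0.407,0.871,-0.516,-0.686,0.05,0],[-0.193,0.407,0.871,-0.516,-0.686,0.05,0],[-0.193,0.407,0.871,-0.516,-0.686,0.05,0],[-0.193,0.407,0.871,-0.516,-0.686,0.099,0],[-0.193,0.407,0.871,-0.516,-0.686,0.099,0],[-0.193,0.407,0.871,-0.516,-0.686,0.099,0]],
  ],
  squeeze=3,
)

```text
time: 3.1
ee_pos: [0.4774, -0.2058, 0.1469]
eef_rot: [0.541, 0.813, 0.12, -0.18]
ft_force: [0.3, 0.3, 0.3]
width: 0.0011
grip_force: 0.0
```

Run:
```python
from h import *
c=wcam();i=c["img"][:,:,::-1].copy()
B=lambda p:proj(c,Bz.apply(p)+[*O,0])
for p in B([[.06,-.206,.0375],[0,-.206,.0375],[-.105,-.192,.0375],[.105,-.192,.0375]]):cv2.drawMarker(i,tuple(int(v) for v in p),(0,0,255),0,12)
for p in B([[.033,-.216,.13]]):cv2.drawMarker(i,tuple(int(v) for v in p),(0,255,0),0,12)
cv2.imwrite("pics/w1.png",i)
rows([pose([.033,-.210,.05],25,30),pose([.033,-.210,.014],25,30),pose([.033,-.198,.014],25,30)])
```

```text
t 3.15 F [-0.   0.2  0. ]
[0.001, 0.001, 0.002, -0.03, 0.002, 0.076, 0] world [ 0.478 -0.201  0.066]
[0.001, 0.001, 0.002, -0.045, 0.002, 0.108, 0] world [ 0.478 -0.201  0.03 ]
[0.001, 0.001, 0.002, -0.036, 0.008, 0.113, 0] world [ 0.479 -0.189  0.03 ]
```

View pics/w1.png

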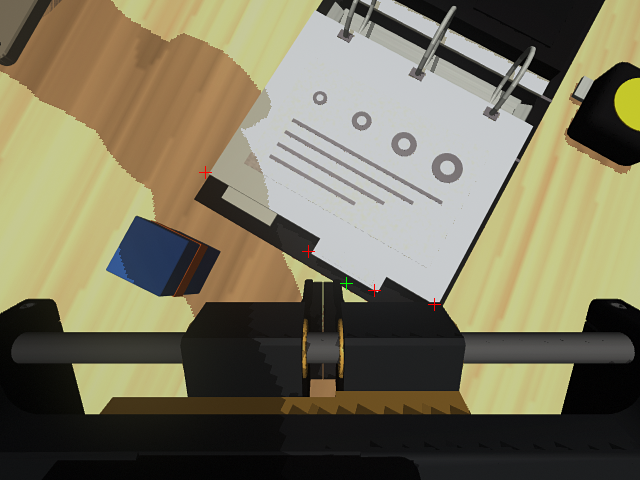

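The wrist view shows the predicted tab corners, (308,250) and (374,291), lying on the real tab edge. The closed fingertip is just outside it at about (342,283), clear of the carton. Next I lower and slide in.

step_arm(
  deltas=[
    [[0.001,0.001,0.002,-0.03,0.002,0.076,0],[0.001,0.001,0.002,-0.03,0.002,0.076,0],[0.001,0.001,0.002,-0.037,0.002,0.092,0],[0.001,0.001,0.002,-0.045,0.002,0.108,0],[0.001,0.001,0.002,-0.045,0.002,0.108,0],[0.001,0.001,0.002,-0.041,0.005,0.11,0],[0.001,0.001,0.002,-0.036,0.008,0.113,0],[0.001,0.001,0.002,-0.036,0.008,0.113,0]],
  ],
)

```text
time: 4.15
ee_pos: [0.4787, -0.1889, 0.0283]
eef_rot: [0.542, 0.812, 0.12, -0.181]
ft_force: [0.6, 1.3, -0.5]
width: 0.0004
grip_force: 0.0
```

Run:
```python
from h import *
s=readout.read_state();T=s["ee_pos"]+R.from_quat(s["eef_rot"]).as_matrix()@[.0095,.015,.022]
print("K",Bz.inv().apply(T-[*O,0]).round(4))
c=cams.camera("scene");p=proj(c,T)[0].astype(int);print(p)
i=c["img"][p[1]-70:p[1]+60,p[0]-90:p[0]+90];cv2.imwrite("pics/s2.png",cv2.resize(i,None,fx=4,fy=4,interpolation=2)[:,:,::-1])
L=[]
for k in range(13):
    th=np.radians(min(9*k,115));rho=.198-.014*min(1,k/4)
    L.append(pose([.033,-rho*np.cos(th),.014+.02*min(1,k/4)+rho*np.sin(th)],25,30))
rows(L)
```

```text
K [ 0.0326 -0.1981  0.0124]
[285 211]
t 4.2 F [-0.3  0.2  0.3]
[-0.001, -0.001, -0.001, 0.001, 0.001, -0.001, 0] world [ 0.479 -0.189  0.03 ]
[-0.001, -0.001, -0.001, 0.021, 0.004, -0.031, 0] world [ 0.48  -0.183  0.065]
[-0.001, -0.001, -0.001, 0.043, 0.009, -0.058, 0] world [ 0.481 -0.173  0.099]
[-0.001, -0.001, -0.001, 0.068, 0.016, -0.081, 0] world [ 0.483 -0.158  0.13 ]
[-0.001, -0.001, -0.001, 0.094, 0.025, -0.1, 0] world [ 0.485 -0.14   0.158]
[-0.001, -0.001, -0.001, 0.118, 0.034, -0.113, 0] world [ 0.488 -0.122  0.18 ]
[-0.001, -0.001, -0.001, 0.143, 0.045, -0.122, 0] world [ 0.491 -0.1    0.199]
[-0.001, -0.001, -0.001, 0.169, 0.058, -0.126, 0] world [ 0.494 -0.075  0.214]
[-0.001, -0.001, -0.001, 0.194, 0.071, -0.126, 0] world [ 0.497 -0.049  0.225]
[-0.001, -0.001, -0.001, 0.219, 0.085, -0.122, 0] world [ 0.501 -0.021  0.232]
[-0.001, -0.001, -0.001, 0.243, 0.099, -0.114, 0] world [0.505 0.007 0.234]
[-0.001, -0.001, -0.001, 0.264, 0.114, -0.101, 0] world [0.508 0.036 0.232]
[-0.001, -0.001, -0.001, 0.284, 0.128, -0.085, 0] world [0.512 0.064 0.225]
```

View pics/s2.png

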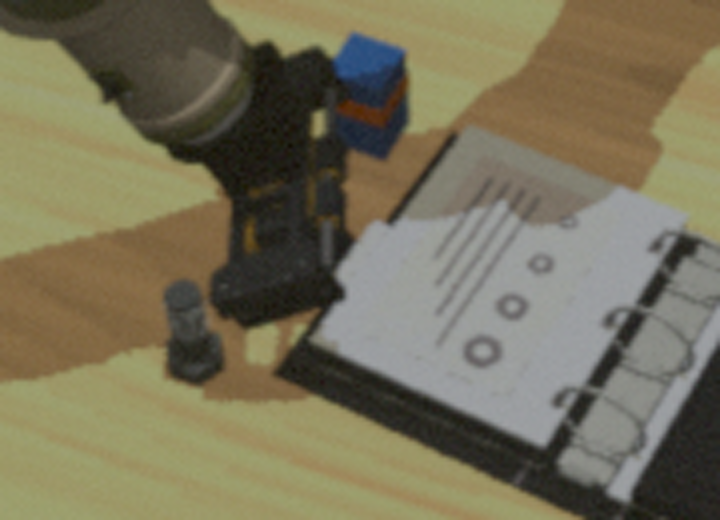

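The fingertip is under the tab, the bolt and carton are clear, and the force is near zero. Now I lift along the arc, starting with the first 45°.

step_arm(
  deltas=[
    [[0,0,0,0.01,0.002,-0.016,0],[0,0,0,0.021,0.004,-0.031,0],[0,0,0,0.032,0.006,-0.045,0],[0,0,0,0.043,0.009,-0.058,0],[0,0,0,0.055,0.012,-0.07,0],[0,0,0,0.068,0.016,-0.081,0],[0,0,0,0.081,0.02,-0.091,0],[0,0,0,0.094,0.025,-0.1,0],[0,0,0,0.106,0.029,-0.107,0],[0,0,0,0.118,0.034,-0.113,0],[0,0,0,0.118,0.034,-0.113,0]],
  ],
)

```text
time: 5.58
ee_pos: [0.4879, -0.1215, 0.1817]
eef_rot: [0.542, 0.812, 0.121, -0.18]
ft_force: [-0.5, -0.3, -0.9]
width: 0.0007
grip_force: 0.3
```

Run:
```python
from h import *
c=cams.camera("scene");cv2.imwrite("pics/s3.png",cv2.resize(c["img"][110:330,210:480],None,fx=2.7,fy=2.7,interpolation=2)[:,:,::-1])
L=[]
for k in range(5,15):
    th=np.radians(9*k)
    L.append(pose([.033,-.184*np.cos(th),.034+.184*np.sin(th)],25,30))
rows(L)
```

```text
t 5.625 F [ 0.2 -0.9  1. ]
[0.0, -0.0, -0.001, -0.0, 0.0, 0.001, 0] world [ 0.488 -0.122  0.18 ]
[0.0, -0.0, -0.001, 0.025, 0.011, -0.008, 0] world [ 0.491 -0.1    0.199]
[0.0, -0.0, -0.001, 0.051, 0.024, -0.013, 0] world [ 0.494 -0.075  0.214]
[0.0, -0.0, -0.001, 0.076, 0.037, -0.013, 0] world [ 0.497 -0.049  0.225]
[0.0, -0.0, -0.001, 0.101, 0.051, -0.009, 0] world [ 0.501 -0.021  0.232]
[0.0, -0.0, -0.001, 0.125, 0.065, -0.0, 0] world [0.505 0.007 0.234]
[0.0, -0.0, -0.001, 0.146, 0.08, 0.012, 0] world [0.508 0.036 0.232]
[0.0, -0.0, -0.001, 0.166, 0.094, 0.029, 0] world [0.512 0.064 0.225]
[0.0, -0.0, -0.001, 0.182, 0.107, 0.048, 0] world [0.516 0.09  0.214]
[0.0, -0.0, -0.001, 0.195, 0.119, 0.071, 0] world [0.519 0.115 0.199]
```

View pics/s3.png

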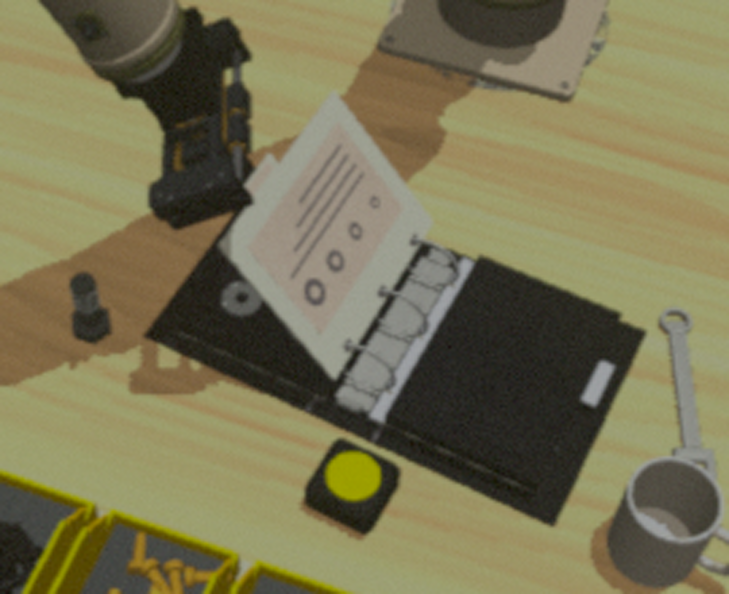

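The leaf is up about 45° and resting on the fingertip, and the washer now shows at (240,297). I carry on past upright.

step_arm(
  deltas=[
    [[0,0,0,0.012,0.005,-0.004,0],[0,0,0,0.025,0.011,-0.008,0],[0,0,0,0.038,0.017,-0.011,0],[0,0,0,0.051,0.024,-0.013,0],[0,0,0,0.063,0.03,-0.013,0],[0,0,0,0.076,0.037,-0.013,0],[0,0,0,0.088,0.044,-0.011,0],[0,0,0,0.101,0.051,-0.009,0],[0,0,0,0.113,0.058,-0.005,0],[0,0,0,0.125,0.065,0,0],[0,0,0,0.136,0.072,0.006,0],[0,0,0,0.146,0.08,0.012,0],[0,0,0,0.156,0.087,0.02,0],[0,0,0,0.166,0.094,0.029,0],[0,0,0,0.166,0.094,0.029,0],[0,0,0,0.166,0.094,0.029,0]],
  ],
)

```text
time: 7.62
ee_pos: [0.5121, 0.0637, 0.224]
eef_rot: [0.543, 0.811, 0.12, -0.181]
ft_force: [1.0, -0.2, 0.3]
width: 0.0003
grip_force: 0.0
```

Run:
```python
from h import *
c=cams.camera("scene");a=cv2.resize(c["img"][110:330,210:480],None,fx=2.7,fy=2.7,interpolation=2)
cv2.imwrite("pics/s4.png",a[:,:,::-1])
rows([pose([0,-.02,.24],0,0,(0,0)),pose([-.02,-.15,.24],0,0,(0,0)),pose([-.05,-.17,.26],0,0,(0,0))])
```

```text
t 7.675 F [ 0.1 -0.2 -0.7]
[-0.115, -0.426, 0.513, -0.013, -0.052, -0.048, 0] world [0.476 0.014 0.262]
[-0.115, -0.426, 0.513, -0.106, -0.134, -0.091, 0] world [ 0.44  -0.112  0.262]
[-0.115, -0.426, 0.513, -0.1, -0.17, -0.11, 0] world [ 0.407 -0.128  0.282]
```

View pics/s4.png

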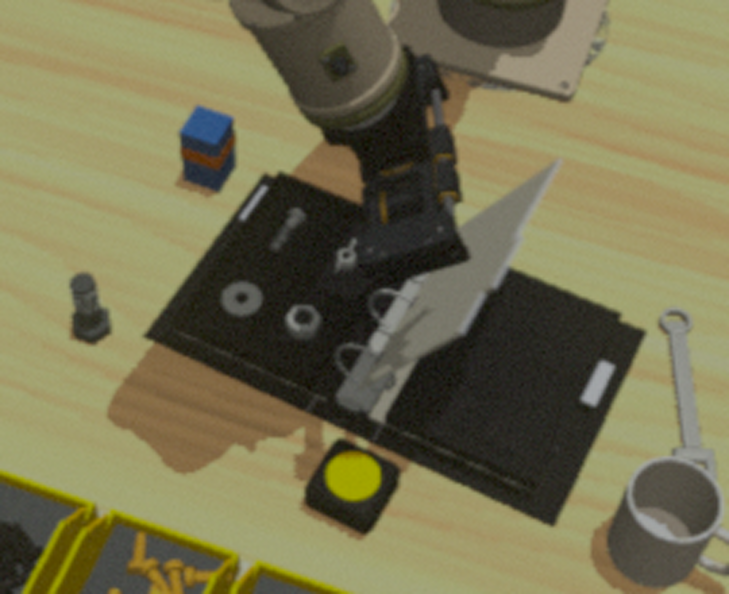

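The leaf is past upright and falling left. The tray is uncovered: the nut is at (302,318) in the far inner cell, the washer at (241,297), the bolt at (290,228) and the wing nut at (345,256). Now I withdraw to above the nut.

Run:
```python
from h import *
c=cams.camera("scene");n=ray(c,[[302/2.7+210,318/2.7+110]],.030)[0];print("nut binder",Bz.inv().apply(n-[*O,0]).round(4))
rows([pose([.04,-.03,.2],12,15,(0,0)),pose([.045,-.079,.15],0,0,(0,0))])
```

```text
nut binder [ 0.045  -0.0801  0.03  ]
t 7.725 F [-0.1 -0.2  1. ]
[-0.084, -0.226, 0.246, -0.06, -0.023, -0.025, 0] world [ 0.515 -0.005  0.222]
[-0.115, -0.426, 0.512, -0.118, -0.042, 0.003, 0] world [ 0.513 -0.05   0.172]
```

step_arm(
  deltas=[
    [[-0.084,-0.226,0.246,-0.06,-0.023,-0.025,0],[-0.084,-0.226,0.246,-0.06,-0.023,-0.025,0],[-0.084,-0.226,0.246,-0.06,-0.023,-0.025,0],[-0.115,-0.426,0.512,-0.118,-0.042,0.003,0],[-0.115,-0.426,0.512,-0.118,-0.042,0.003,0],[-0.115,-0.426,0.512,-0.118,-0.042,0.003,0],[-0.115,-0.426,0.512,-0.118,-0.042,0.003,0],[-0.115,-0.426,0.512,-0.118,-0.042,0.003,0]],
  ],
)

```text
time: 8.72
ee_pos: [0.5138, -0.0499, 0.1718]
eef_rot: [0.751, 0.661, 0.001, -0.001]
ft_force: [-0.2, -0.4, 0.5]
width: 0.0005
grip_force: 0.0
```

Run:
```python
from h import *
w=wcam();i=w["img"][:,:,::-1].copy()
p=proj(w,Bz.apply([[.045,-.079,.032],[.045,-.079,.15]])+[*O,0])
cv2.drawMarker(i,tuple(int(v) for v in p[0]),(0,0,255),0,14);cv2.drawMarker(i,tuple(int(v) for v in p[1]),(0,255,0),0,14)
c=cams.camera("scene");a=cv2.resize(c["img"][110:330,210:480],(491,400),interpolation=2)[:,:,::-1]
b=np.zeros((400,800,3),np.uint8);b[:,:491]=a;v=cv2.resize(i,None,fx=.48,fy=.48,interpolation=3);b[:v.shape[0],492:492+v.shape[1]]=v
cv2.imwrite("pics/m5.png",b)
hs=cv2.cvtColor(w["img"],cv2.COLOR_RGB2HSV);print(p.round())
rows([pose([.045,-.079,.05],0,0,(0,0)),pose([.045,-.079,.034],0,0,(0,0))])
```

```text
[[321. 236.]
 [320. 301.]]
t 8.825 F [0.1 0.1 0.3]
[-0.0, -0.001, 0.002, -0.0, -0.0, 0.1, 0] world [ 0.513 -0.05   0.072]
[-0.0, -0.001, 0.002, -0.0, -0.0, 0.116, 0] world [ 0.513 -0.05   0.056]
```

View pics/m5.png

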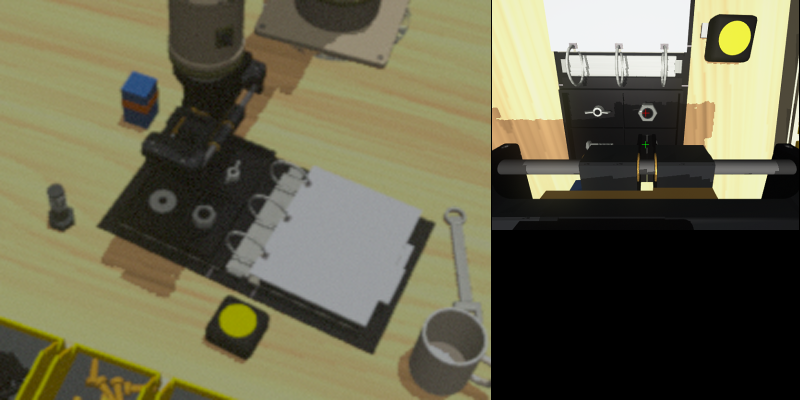

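The scene view shows the leaf lying flat on the left. In the wrist view the nut, full-frame (323,235), sits on the predicted (321,236). Now I come down to just above it.

step_arm(
  deltas=[
    [[0,-0.001,0.002,0,0,0.05,0],[0,-0.001,0.002,0,0,0.09,0],[0,-0.001,0.002,0,0,0.11,0],[0,-0.001,0.002,0,0,0.115,0],[0,-0.001,0.002,0,0,0.115,0]],
  ],
)

```text
time: 9.45
ee_pos: [0.5138, -0.0497, 0.0569]
eef_rot: [0.752, 0.659, -0.0, 0.0]
ft_force: [-0.8, 0.4, 0.9]
width: 0.0004
grip_force: 0.0
```

step_arm(
  deltas=[
    [[0,0,0,0,0,0.001,0],[0,0,0,0,0,0.002,0],[0,0,0,0,0,0.002,0]],
  ],
)

```text
time: 9.82
ee_pos: [0.5137, -0.0494, 0.0547]
eef_rot: [0.752, 0.66, -0.0, 0.0]
ft_force: [-0.5, 0.5, 2.3]
width: 0.0005
grip_force: 0.8
```

step_arm(
  deltas=[
    [[0,0,0,0,0,0.001,0],[0,0,0,0,0,0.001,0],[0,0,0,0,0,0.001,0]],
  ],
)

```text
time: 10.2
ee_pos: [0.5138, -0.0494, 0.0546]
eef_rot: [0.752, 0.659, 0.0, -0.0]
ft_force: [-6.5, 0.5, 18.3]
width: 0.0002
grip_force: 8.6
```

Contact, but 18 N is not light, so I ease off.

step_arm(
  deltas=[
    [[0,0,0,0,0,-0.0007,0],[0,0,0,0,0,-0.0007,0],[0,0,0,0,0,-0.0007,0],[0,0,0,0,0,-0.0007,0]],
  ],
)

```text
time: 10.7
ee_pos: [0.5138, -0.0494, 0.0547]
eef_rot: [0.752, 0.66, -0.0, -0.0]
ft_force: [-2.8, 0.7, 9.1]
width: 0.0005
grip_force: 4.3
```

Run:
```python
from h import *
for k in range(4):
    c=cams.camera("scene") if k%2 else cams.camera("top");print(readout.read_state()["ft_force"].round(1))
a=cv2.resize(c["img"][110:330,210:480],None,fx=2.7,fy=2.7,interpolation=2);cv2.imwrite("pics/s6.png",a[:,:,::-1])
```

```text
[-1.8  1.   9. ]
[-2.5  0.   8.3]
[-2.9  0.9  9. ]
[-2.4  0.5  8.3]
```

View pics/s6.png

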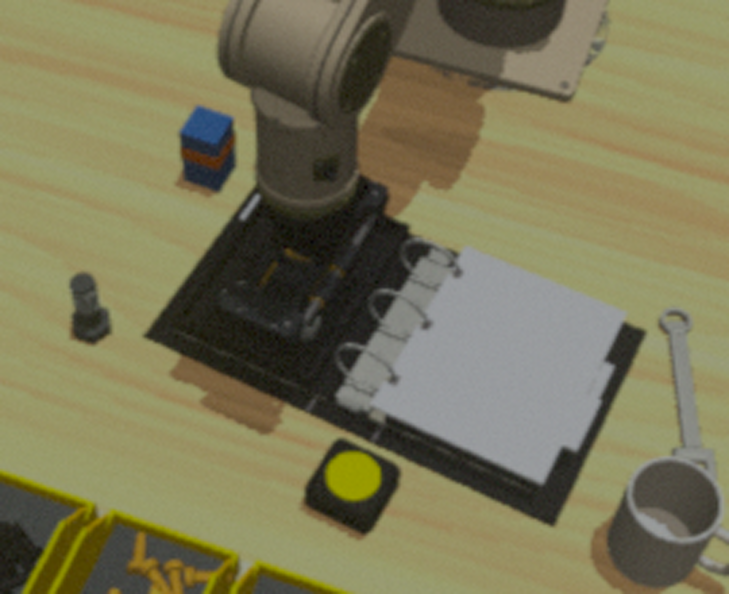

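The leaf is flat on the left and everything else is in place. One small ease-off from 8.5 N.

step_arm(
  deltas=[
    [[0,0,0,0,0,-0.0003,0],[0,0,0,0,0,-0.0003,0],[0,0,0,0,0,-0.0003,0]],
  ],
)

```text
time: 11.28
ee_pos: [0.5137, -0.0494, 0.0547]
eef_rot: [0.752, 0.66, -0.0, -0.0]
ft_force: [-2.0, 0.2, 6.6]
width: -0.0
grip_force: 3.0
```

```bash
python3 -c "
from bench import r
print(r.close_job())"
```

```text
the job is handed in; nothing more can be done
None
```

I turned the divider over so it lies flat on the left, and handed the job in at 11.3 s with the closed fingertips holding the hex nut at about 6 N (briefly 18 N at first contact). The last pictures show the carton, big bolt, tape measure, mug and spanner where they stood; I made no separate check on the jar or the loose bin.

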